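# Square the tin and the spool box into the packing corner

### The job

Push the teal button tin with the silver lid fully home into the corner of the packing board, one end flush against the left fence (left as the robot sees it) and one long side flush along the far fence. Then bring the red spool box from the bench and pack it upright beside the tin, its end flush against the left fence and its long side tight against the tin, both standing square on the board. Do not bump the lamp that hangs over the corner, and leave the other things on the bench and board where they are.

Things in the scene. Friction and masses are not known exactly. Their poses are not given: they have to be found in the camera images.
- board: Fixed plywood packing board, 6 mm thick; its top is the floor. Origin near its middle on the bench; +x (away from the robot) to the far fence, +y to the left fence. Aluminium fences, 12 mm thick, 35 mm high above the floor: inner faces at x = +120 (far, from y = -150) and y = +120 mm (left, from x = -148). Floor from x = -160 and y = -158 mm up to the fences; near and right sides open.
- corner (a point): The packing corner: where the inner faces of the far and left fences meet, on the floor (6 mm above the bench). Axes as the board's: +x through the far fence, +y through the left fence. The tin fully home has its centre at x = -29, y = -50 mm from it (long axis along y), the spool box tight beside it at x = -87, y = -50 mm.
- lamp_bar (a point): Middle of the underside of the rigid lamp bar (white, teal top) over the corner, 160 mm above the floor; axes as the board's. Bar 254 (x) by 44 (y) by 35 mm high; from the corner it covers x = -247 to +7, y = -93 to -49 mm. A teal 22 mm post, 15 mm beyond the corner in x and 27 mm in y, 205 mm tall above the floor, carries it by a level arm, 22 mm wide, from the post's top to the bar's far end.
- lamp: The lamp as a whole (bar, arm, post). Its origin and axes are those of the board.
- tin: Teal button tin with a silver lid, a closed box 100 mm long (its x), 58 mm wide (y), 62 mm high, about 0.3 kg. Origin in the centre of its underside. It starts askew on the board, to the right of the lamp. Both ends are alike. Smooth: friction about 0.35 on the board.
- spoolbox: Red thread-spool box with a clear lid and coloured spools, a closed box 100 mm long (its x), 58 mm wide (y), 62 mm high, about 0.25 kg. Origin in the centre of its underside. It starts on the bench to the right of the board. Both ends are alike. Smooth: friction about 0.35 on the board.
- cone: Orange thread cone standing on the bench, 107 mm tall, 60 mm across the foot, origin under its centre. Bystander.
- cone_blue: Blue thread cone standing on the near right of the board, 80 mm tall, 54 mm across the foot, origin under its centre. Bystander.
- mug: White mug, 80 mm across, 90 mm tall, origin under its centre. Bystander.
- oil: White oil bottle, 44 mm across, 120 mm tall, origin under its centre. Bystander.
- screwdriver: Screwdriver 170 mm long lying on the bench along its x. Bystander.
- chalkpot: Dark wooden chalk pot, 64 mm across, 40 mm tall, origin under its centre. Bystander.
- waxbar: Pale yellow wax block 90 by 50 by 25 mm, origin under its centre. Bystander.

How it is judged:
By the outcome, as a careful person would: the job done as asked, in the order asked, and still so for the second after the job is handed in, with the robot touching nothing.
It also fails if it takes over 72 s, if anything falls off the work surface, if the arm or the gripper's body presses on something with over 40 N, if the wrist force passes 120 N, or if a joint passes its speed limit or range.

### The arm

A 6-joint arm with a two-finger parallel gripper is mounted at the origin on the work surface. World frame = base frame: x ahead of the robot, y to its left, z up, the work surface at z = 0. Lengths are in mm, angles in degrees, forces in N, time in s.
With the tool pointing down it reaches from about 275 to 725 mm from the base axis. Payload 15.9 kg.
Tool frame: the origin (TCP) lies between the finger pads; the fingertips stand 17 mm ahead of it and the grasp point (between the pads) lies 2 mm behind it (arm.nose_length is the distance from the TCP to the fingertips, in mm); z points along the fingers, y is the line along which they close (so a half turn about z gives the same grasp; the last joint's range is limited). The gripper opens to 85 mm and grips with 20 to 120 N. Pads are 22 mm wide; open, the fingers measure 114 mm over their backs; the gripper's body (76 mm by 85 mm) begins 54 mm behind the grasp point. The pads swing forward as they close: fully open they stand 13 mm farther back than shut.
Start: joints at [71.391, 12.198, -1.971, 75.831, 0, 90], TCP at [159.553, 473.844, 227.406] pointing down, gripper open.
Joint ranges: [-170.91, 170.91], [-42.67, 98.43], [-65.05, 77.54], [-120.47, 116.71], [-90, 82.35], [-180, 180]. Speed limits (degrees/s): [108.29, 108.29, 136.94, 147.25, 180, 180].

### API

Orientations are given as a 3x3 rotation matrix whose columns are the frame's x, y, z axes.
In Python, from station import status, read_camera, camera_params, job, arm gives the robot as it stands.
- The arm moves only by the tool send_rows, never from a script. Its argument "motion" is a list of rows, each a list of 3 entries, a list of its own where there are three numbers: the shift along the world's x, y, z in cm, then the turn, a rotation vector about the world's x, y, z in rad, then the gripper command: -1 is shut, 1 is fully open, values between are in proportion. In form: [[[tx, ty, tz], [rx, ry, rz], jaw], ...]. A call has 1 to 12 rows; each row shifts and turns the commanded pose from where the row before left it; what a row does not reach is not made up. A row lasts 1/10 s, in which the tool goes at most 50 mm and 8.59 degrees, less where a joint would pass 70% of its speed; a pose out of reach is approached as far as the arm can. A call with a gripper value outside its range is refused whole. The fingers move at their own pace and stop on an object; the grip force is fixed at half the most. Time passes only in rows, so rows that do not move let the fingers close. It gives the time, the measured TCP pose, the force, the opening and the grip force at its end, in the units of the state.
- status.sense(): the state, without advancing time (a new reading comes with each control period).
- read_camera(name): name is "scene" or "top" or "wrist"; returns the picture (480x640x3 uint8, blue, green, red); there is no depth.
- camera_params(name): a dict with "fov_y" (degrees; the focal length in pixels is half the picture's height over the tangent of half this angle, whatever the lens; pixels are square), "cx", "cy" (the principal point, pixels), "R" (3x3) and "t" (3): a world point X has camera coordinates R X + t. Camera axes: x right, y down, z forward; pixel columns grow to the right and rows downward; lengths in mm; the calibration is good to about 2 mm. A picture is of the moment at which its call begins: read the wrist's pose just before it. camera_params takes no time and is no camera call; for the wrist camera it gives the pose at the moment of the call.
- job.hand_in(): hands the job in; it is judged then, once.
The state is a dict: "t": time; "qpos": joint angles; "qvel": joint speeds; "joint_torque": joint torques, N m; "ee_pos": TCP position; "ee_rot": TCP orientation; "force": force on the tool from outside, world axes, zero at the start; "wrist_torque": the same for the moment, N m; "grip_width": opening from 0.0 (shut) to 1.0 (fully open); "gripper_force": force on a finger pad.
Only numpy, scipy, OpenCV 4.12 (cv2) and the standard library are available. Lean on these libraries where they do the work, as an engineer would, in place of code of your own. Each camera call takes 0.05 s, during which the arm holds its last target. There are 200 camera calls.

## Working session

There is one attempt and no reset: what is moved stays moved. The work goes in short steps, Python scripts to look and compute and a tool call to move; the robot and the scene stay as the last step left them, time stands still between calls to the robot, and variables do not carry over. Pictures are saved under pics/ and viewed, at most 10 in all, crops included, and the job is handed in when it is done.

Besides the shell and the picture viewer there is one more tool, called by a JSON object that holds its "name" and its "arguments". send_rows: Moves the arm, as the interface text tells. Its arguments: {"type":"object","properties":{"motion":{"type":"array","items":{"type":"array"}}},"required":["motion"]}

```bash
mkdir -p pics; ls; python3 - <<'E'
from station import status, read_camera, camera_params
import cv2, numpy as np
for n in("scene","top"):
    cv2.imwrite(f"pics/{n}0.png",read_camera(n)); p=camera_params(n); print(n,p)
s=status.sense(); print(s['t'],s['ee_pos'],np.round(s['ee_rot'],3),s['grip_width'])
E
```

```text
pics
scene {'fov_y': 47.496355978188696, 'cx': 311.0056364136325, 'cy': 240.3086547857823, 'R': array([[-0.32715435,  0.94484231, -0.01559007],
       [ 0.74214916,  0.2466886 , -0.62318485],
       [-0.58496551, -0.21544779, -0.78191917]]), 't': array([ 231.08437275, -297.1105246 , 2079.4169892 ])}
top {'fov_y': 51.64370138603043, 'cx': 317.2503758212071, 'cy': 236.11758719157226, 'R': array([[-0.00438912, -0.9996161 , -0.02735676],
       [-0.99873485,  0.00575241, -0.04995616],
       [ 0.05009434,  0.02710289, -0.99837668]]), 't': array([ -35.02311695,  509.39784471, 1328.0450622 ])}
0.1 [159.45880845 473.60366833 226.97783785] [[-0.948  0.319 -0.   ]
 [ 0.319  0.948 -0.001]
 [ 0.    -0.001 -1.   ]] 1.0024560004161989
```

View pics/scene0.png

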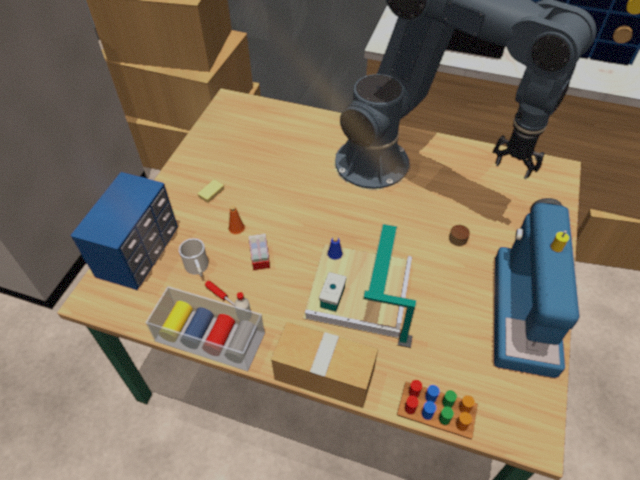

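View pics/top0.png

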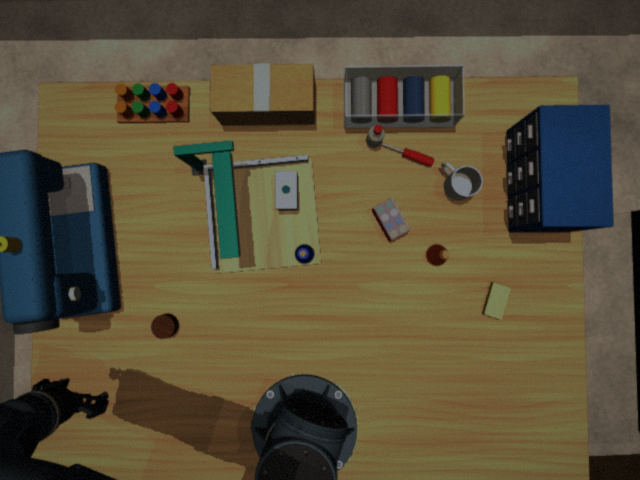

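Both views show the board at the far centre with the lamp bar at top-view columns 215-240. The tin lid is near (287,190) with its long axis about along x, the red spool box near (391,219) and the blue cone at (304,253). Next I'll get coarse positions and check the arm API.

View pics/top_crop.png

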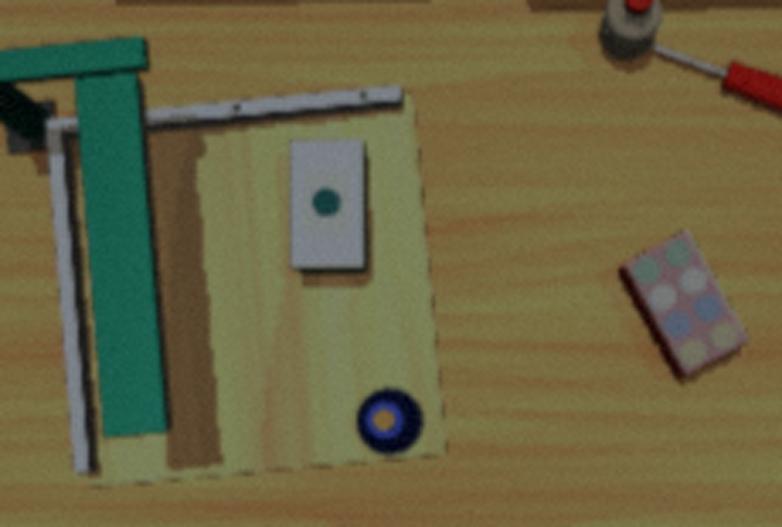

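The board is yawed about +3.6°, and the tin's long axis is roughly along world x. I'll move to a wrist view left of the lamp, then one right of it.

{"name": "send_rows", "arguments": {"motion": [[[2,-1,3],[0,0,0.04],1],[[4,-2.2,2.5],[0,0,0.04],1],[[4,-2.2,2.5],[0,0,0.04],1],[[4,-2.2,2],[0,0,0.04],1],[[4,-2.2,1],[0,0,0.04],1],[[4,-2.2,0.5],[0,0,0.04],1],[[4,-2.2,0],[0,0,0.04],1],[[4,-2.2,0],[0,0,0.04],1],[[2,-1,0],[0,0,0.01],1],[[0,0,0],[0,0,0],1]]}}

```text
t: 1.1
ee_pos: [478.6, 299.8, 339.2]
ee_rot: [[-1.0, -0.002, -0.001], [-0.002, 1.0, -0.001], [0.001, -0.001, -1.0]]
force: [-0.6, 0.4, -1.3]
grip_width: 0.998
gripper_force: 0.0
```

```bash
cat > snap.py <<'E'
import sys,pickle; from h import *
s=status.sense(); p=camera_params('wrist'); im=read_camera('wrist'); n=sys.argv[1]
cv2.imwrite(f'pics/{n}.png',im); pickle.dump(p,open(f'pics/{n}.pkl','wb'))
print(s['t'],s['ee_pos'].round(1),s['ee_rot'].round(3).tolist(),s['qpos'].round(1) if hasattr(s['qpos'],'round') else s['qpos'])
E
python3 snap.py w1
```

```text
1.1 [478.6 299.8 339.2] [[-1.0, -0.002, -0.001], [-0.002, 1.0, -0.001], [0.001, -0.001, -1.0]] [32.1 21.8 27.3 95.6 -0.  31.9]
```

{"name": "send_rows", "arguments": {"motion": [[[0.5,-2,0],[0,0,0.0],1],[[1,-4,0],[0,0,0],1],[[1,-4.5,0],[0,0,0],1],[[1,-4.5,0],[0,0,0],1],[[1,-4.5,0],[0,0,0],1],[[1,-4,0],[0,0,0],1],[[0,-2,0],[0,0,0],1],[[0,0,0],[0,0,0],1]]}}

```text
t: 1.95
ee_pos: [531.0, 45.1, 340.5]
ee_rot: [[-1.0, -0.003, -0.0], [-0.003, 1.0, -0.0], [0.0, -0.0, -1.0]]
force: [-0.4, 0.6, -0.3]
grip_width: 1.002
gripper_force: 0.0
```

```bash
python3 snap.py w2; python3 -c "
import cv2,numpy as np
a=cv2.imread('pics/w1.png');b=cv2.imread('pics/w2.png')
cv2.imwrite('pics/w12.png',cv2.resize(np.vstack([a,b]),(600,900))[:, :])
cv2.imwrite('pics/w12.png',np.hstack([cv2.resize(a,(400,300)),cv2.resize(b,(400,300))]))"
```

```text
1.95 [531.   45.1 340.5] [[-1.0, -0.003, -0.0], [-0.003, 1.0, -0.0], [0.0, -0.0, -1.0]] [ 4.9 17.4 21.2 93.8 -0.   4.7]
```

View pics/w12.png

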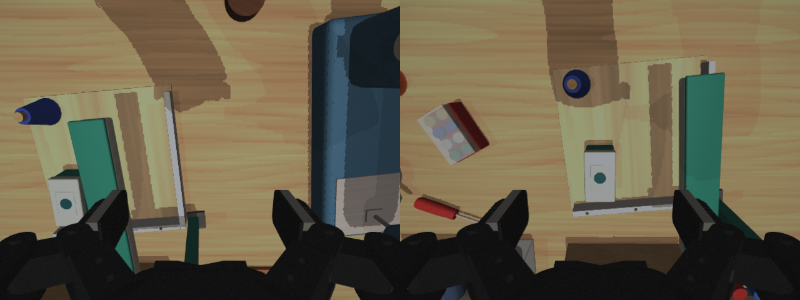

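w1 (left) shows the left fence at full px ≈(275,150)-(290,360) and the corner. w2 (right) shows the tin lid at about (320,285) with its teal dot, the box lid at (80,215) and the far fence at row ≈335. I'll zoom in on the edges while measuring the lids.

```bash
python3 - <<'E'
from h import *; import pickle
I={n:cv2.imread(f'pics/{n}.png') for n in('w1','w2')}; P={n:pickle.load(open(f'pics/{n}.pkl','rb')) for n in I}
a=cv2.resize(I['w1'][130:380,190:340],(360,600),interpolation=cv2.INTER_CUBIC)
b=cv2.resize(I['w2'][215:375,260:460],(440,352),interpolation=cv2.INTER_CUBIC)
c=cv2.resize(I['w2'][150:270,15:165],(310,248),interpolation=cv2.INTER_CUBIC)
bc=np.vstack([b,cv2.copyMakeBorder(c,0,0,0,130,cv2.BORDER_CONSTANT)])
cv2.imwrite('pics/z1.png',np.hstack([a,bc]))
dots={}
for n,im in I.items():
    hsv=cv2.cvtColor(im,cv2.COLOR_BGR2HSV); H,S,V=cv2.split(hsv)
    lid=(S<40)&(V>120)
    for c,st,m in blobs(lid,300):
        r=cv2.minAreaRect(np.argwhere(m)[:,::-1].astype(np.float32)); print(n,'white',c.round(1),st[:5],np.round(r[0],1),np.round(r[1],1),round(r[2],1))
    for c,st,m in blobs((H>75)&(H<100)&(S>80),60): print(n,'teal',c.round(1),st[:5])
for uv in [(120,215)]: print(I['w2'][215,60:100:8].tolist())
E
```

```text
w1 white [278.3 251.1] [ 261  147   35  214 2041] [278.8 253.5] [214.6  10.3] 82.9
w1 white [104.8 321.5] [  76  287   57   75 3116] [106.  321.2] [78.1 47.8] 79.3
w1 white [558.8 344. ] [ 537  286   80   90 1769] [559.6 341.6] [109.1  59.5] 50.3
w1 white [635.  341.9] [622 303  18  57 312] [638.1 332.9] [16.2 57.6] 17.5
w1 white [250.9 366.7] [213 362  84  11 399] [254.5 365.5] [ 7.1 83.2] 85.6
w1 teal [147.8 255.5] [  90  190   99  150 7667]
w1 teal [104.8 326. ] [ 96 318  18  16 215]
w1 teal [307.4 385.9] [ 295  347   23   77 1378]
w1 teal [199.4 400. ] [183 365  32  73 963]
w2 white [ 71.7 216.5] [  27  168   91   96 3375] [ 72.4 216.4] [94.  45.3] 54.3
w2 white [319.6 282.4] [ 295  244   50   79 3597] [319.5 283. ] [78. 49.] 90.0
w2 white [351.5 336.8] [ 276  329  160   18 1143] [355.5 336.3] [  8.  159.5] 85.5
w2 teal [490.6 231.7] [  455   116   124   268 13285]
w2 teal [319.1 235.4] [298 232  43   8 287]
w2 teal [319.4 284.6] [311 277  18  17 236]
[[135, 119, 110], [135, 118, 110], [115, 112, 126], [118, 115, 133], [140, 141, 141]]
```

View pics/z1.png

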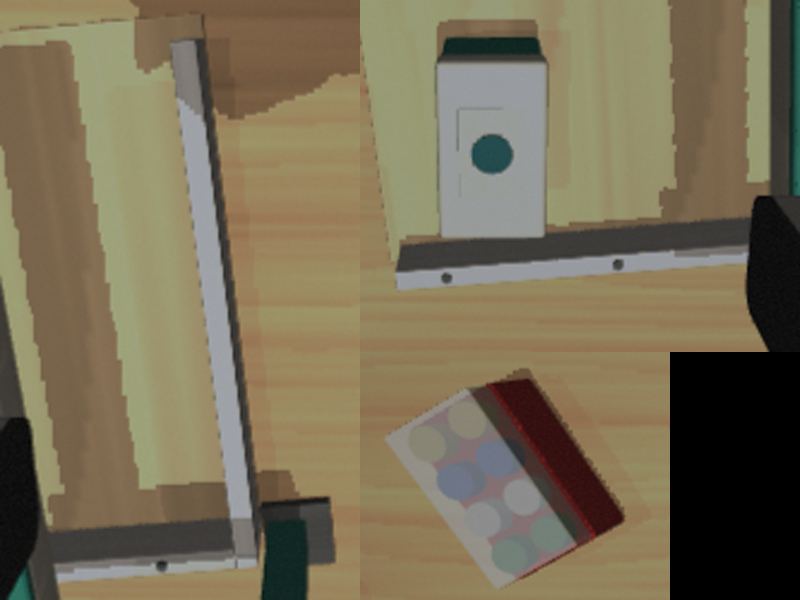

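The zoom shows both fences' bright tops, with inner edges on the left side of the strip (left fence) and the upper side (far fence). It also shows the tin lid with its near side face and the box lid with its red side facing the camera. Now to fit lines and triangulate.

```bash
python3 - <<'E'
from h import *; import pickle
I={n:cv2.imread(f'pics/{n}.png') for n in('w1','w2')}; P={n:pickle.load(open(f'pics/{n}.pkl','rb')) for n in I}
def white(n,seed):
    hsv=cv2.cvtColor(I[n],cv2.COLOR_BGR2HSV); H,S,V=cv2.split(hsv)
    return min(blobs((S<40)&(V>120),300),key=lambda b:np.hypot(*(b[0]-seed)))[2]
def fit(X): # line through Nx2: point, yaw
    c=X.mean(0); r=None
    for _ in range(3):
        d=np.linalg.svd(X-c)[2][0]; n=np.array([-d[1],d[0]]); r=(X-c)@n; k=abs(r)<1.5*r.std()+.2; X=X[k]; c=X.mean(0)
    return c,d,r.std()
# fences
m=white('w1',(278,251)); rows=range(180,340); e=[(np.where(m[v])[0].min()-.5,v) for v in rows]
L=onplane(P['w1'],e,41)[:,:2]; cl,dl,sl=fit(L)
m=white('w2',(351,337)); e=[(u,np.where(m[:,u])[0].min()-.5) for u in range(282,400)]
F=onplane(P['w2'],e,41)[:,:2]; cf,df,sf=fit(F)
m=white('w1',(251,367)); e=[(u,np.where(m[:,u])[0].min()-.5) for u in range(220,288)]
F1=onplane(P['w1'],e,41)[:,:2]; cf1,df1,sf1=fit(F1)
A=lambda d:np.degrees(np.arctan2(d[1],d[0]))%180
print('left',cl,A(dl),sl,'far',cf,A(df),sf,'far w1',cf1,A(df1),sf1)
def inter(c1,d1,c2,d2): t=np.linalg.solve(np.c_[d1,-d2],c2-c1); return c1+t[0]*d1
print('corner (w1 left+w2 far)',inter(cl,dl,cf,df),' (w1 both)',inter(cl,dl,cf1,df1))
print('screws w2',onplane(P['w2'],[(299,341.4),(377.3,335)],41).round(1).tolist(),'w1',onplane(P['w1'],(257,365.8),41).round(1))
X=tri([P['w1'],P['w2']],[(104.8,326),(319.4,284.6)]); print('tin dot 3D',X.round(1), 'reproj',proj(P['w1'],X),proj(P['w2'],X))
for n,s in(('w1',(105,321)),('w2',(319,282)),('w2',(72,216))):
    m=white(n,s).astype(np.uint8); m=cv2.morphologyEx(m,cv2.MORPH_CLOSE,np.ones((9,9)))
    c=cv2.findContours(m,0,cv2.CHAIN_APPROX_NONE)[0][0][:,0]
    z=62 if s[0]==72 else 68
    W=onplane(P[n],c,z)[:,:2].astype(np.float32); r=cv2.minAreaRect(W); print(n,s,np.round(r[0],1),np.round(r[1],1),round(r[2],2))
    q=cv2.boxPoints(r); print([proj(P[n],[*a,z]).round(1).tolist() for a in q], q.round(1).tolist())
# box height: top camera lid centroid
t=cv2.imread('pics/top0.png'); pt=camera_params('top'); hsv=cv2.cvtColor(t,cv2.COLOR_BGR2HSV); sub=hsv[190:250,365:415]
m=((sub[...,1]<75)&(sub[...,2]>70)); 
for c,st,mm in blobs(m,100): print('top lid',c+[365,190],st)
Xb=tri([pt,P['w2']],[(391,219),(72.4,216.4)]); print('box lid tri',Xb.round(1))
E
```

```text
left [556.75500696 244.28649355] 5.23618273135288 0.3521432393605958 far [707.08398863  70.90144917] 95.18390202569154 0.42052545126036023 far w1 [697.73756116 211.80177274] 91.80118730946342 0.8557928987193301
corner (w1 left+w2 far) [690.24396484 256.5199428 ]  (w1 both) [696.3138156  257.07620762]
screws w2 [[718.5, 17.9, 41.0], [709.0, 118.0, 41.0]] w1 [[700.6 217.   41. ]]
tin dot 3D [629.   44.   69.2] reproj [104.79647424 325.97209936] [319.40532984 284.62839924]
w1 (105, 321) [628.4  44.9] [97.1 56.5] 0.36
[[124.1, 286.9], [75.3, 287.0], [89.0, 361.0], [135.2, 360.9]] [[579.7000122070312, 72.80000305175781], [580.0, 16.399999618530273], [677.0999755859375, 17.0], [676.7000122070312, 73.4000015258789]]
w2 (319, 282) [628.9  44.2] [96.4 56.8] 0.2
[[344.9, 244.0], [294.3, 244.0], [295.8, 322.0], [343.6, 322.0]] [[580.5999755859375, 72.5], [580.7999877929688, 15.699999809265137], [677.0999755859375, 16.0], [676.9000244140625, 72.80000305175781]]
w2 (72, 216) [ 552.4 -231. ] [95.9 54.3] 28.47
[[65.7, 167.3], [26.3, 191.2], [80.6, 264.2], [118.8, 242.7]] [[497.29998779296875, -230.0], [523.0999755859375, -277.70001220703125], [607.5, -232.0], [581.5999755859375, -184.1999969482422]]
top lid [391.59748428 218.36100629] [  9   8  36  42 795]
box lid tri [ 550.3 -230.2   64.6]
```

Corner ≈ (690.5, 256.5), board yaw 5.2°. The tin is at (628.8, 44.3) with yaw 0.3° and a measured lid height of 69. The box is at (552, -231) with yaw 29° and a lid height of about 62-65. The plan is to grip the tin by its near end with the tool leaning 35° back, slide it round +90° and under the lamp, then push it home.

{"name": "send_rows", "arguments": {"motion": [[[1,0,-1],[0,-0.122,0],1],[[1.5,0,-3],[0,-0.122,0],1],[[1.5,0,-4],[0,-0.122,0],1],[[1.5,0,-4],[0,-0.122,0],1],[[0.8,-0.1,-4],[0,-0.123,0],1],[[0,0,-4],[0,0,0],1],[[0,0,-2],[0,0,0],1],[[0,0,0],[0,0,0],1]]}}

```text
t: 2.8
ee_pos: [579.4, 48.0, 165.1]
ee_rot: [[-0.904, -0.007, 0.428], [-0.008, 1.0, 0.001], [-0.428, -0.003, -0.904]]
force: [0.8, -0.2, -0.6]
grip_width: 1.003
gripper_force: 0.0
```

```bash
python3 snap.py w3; python3 - <<'E'
from h import *; import pickle
im=cv2.imread('pics/w3.png');p=pickle.load(open('pics/w3.pkl','rb'))
H,S,V=cv2.split(cv2.cvtColor(im,cv2.COLOR_BGR2HSV))
for c,st,m in blobs((H>75)&(H<100)&(S>80),100): print('teal',c.round(1),st, onplane(p,c,68).round(1))
print('cone',[ (c.round(0),onplane(p,c,50).round(0)) for c,st,m in blobs((H>105)&(H<130)&(S>120),200)])
E
```

```text
2.8 [579.4  48.  165.1] [[-0.904, -0.007, 0.428], [-0.008, 1.0, 0.001], [-0.428, -0.003, -0.904]] [  6.1   1.9 -29.6  33.3  -2.6   5.1]
teal [314.8 154.3] [ 274  140   82   29 2253] [[561.   44.4  68. ]]
teal [314.7 244.6] [300 233  31  24 578] [[629.5  44.2  68. ]]
teal [589.2 282.7] [573 258  32  51 728] [[665.2 249.3  68. ]]
teal [632.4 368.8] [619 349  21  37 402] [[782.8 344.5  68. ]]
teal [557.2 470.9] [537 458  40  22 573] [[1044.   379.7   68. ]]
cone []
```

{"name": "send_rows", "arguments": {"motion": [[[0.3,-0.1,-1],[0,-0.05,0],1],[[0.3,-0.1,-1.5],[0,-0.06,0],1],[[0.3,-0.1,-1.5],[0,-0.06,0],1],[[0.2,-0.1,-2],[0,0,0.008],1],[[0.2,0,-2],[0,0,0],1],[[0.1,0,-2],[0,0,0],1],[[0,0,-1],[0,0,0],1],[[0,0,0],[0,0,0],1]]}}

```text
t: 3.65
ee_pos: [596.4, 43.2, 58.3]
ee_rot: [[-0.816, -0.014, 0.578], [-0.013, 1.0, 0.005], [-0.578, -0.003, -0.816]]
force: [-0.5, 0.1, 0.5]
grip_width: 1.0
gripper_force: 0.0
```

{"name": "send_rows", "arguments": {"motion": [[[-0.1,0.1,-1],[0,0,0],1],[[-0.1,0,-1.2],[0,0,0],1],[[0,0,0],[0,0,0],1],[[0,0,0],[0,0,0],-1],[[0,0,0],[0,0,0],-1],[[0,0,0],[0,0,0],-1],[[0,0,0],[0,0,0],-1],[[0,0,0],[0,0,0],-1],[[0,0,0],[0,0,0],-1]]}}

```text
t: 4.55
ee_pos: [595.2, 43.6, 37.9]
ee_rot: [[-0.814, -0.013, 0.581], [-0.012, 1.0, 0.005], [-0.581, -0.003, -0.814]]
force: [-2.4, 0.3, 6.5]
grip_width: 0.661
gripper_force: 64.0
```

{"name": "send_rows", "arguments": {"motion": [[[0,0,0.5],[0,0,0],-1],[[0,0,1.5],[0,0,0],-1],[[0,0,2],[0,0,0],-1],[[0,0,1.5],[0,0,0],-1],[[0,0,1],[0,0,0.08],-1],[[0,0,0],[0,0,0.12],-1],[[0,0,0],[0,0,0.12],-1],[[0,0,0],[0,0,0.12],-1],[[0,0,0],[0,0,0.12],-1],[[0,0,0],[0,0,0.12],-1],[[0,0,0],[0,0,0.12],-1]]}}

```text
t: 5.65
ee_pos: [593.4, 43.1, 101.7]
ee_rot: [[-0.557, -0.729, 0.398], [-0.596, 0.685, 0.42], [-0.579, -0.004, -0.816]]
force: [0.1, 0.5, -4.7]
grip_width: 0.665
gripper_force: 65.1
```

{"name": "send_rows", "arguments": {"motion": [[[0,0,0],[0,0,0.12],-1],[[0,0,0],[0,0,0.12],-1],[[0,0,0],[0,0,0.12],-1],[[0,0,0],[0,0,0.12],-1],[[0,0,0],[0,0,0.12],-1],[[0,0,0],[0,0,0.12],-1],[[0,0,0],[0,0,0.12],-1],[[0,0,0],[0,0,0],-1]]}}

```text
t: 6.45
ee_pos: [594.6, 43.2, 100.7]
ee_rot: [[0.071, -0.996, -0.047], [-0.813, -0.085, 0.576], [-0.578, -0.003, -0.816]]
force: [-0.6, 0.5, -4.1]
grip_width: 0.661
gripper_force: 66.0
```

{"name": "send_rows", "arguments": {"motion": [[[1.0,1.5,0],[0,0,0.006],-1],[[1.5,2,-0.7],[0,0,0],-1],[[1.5,2,-1.5],[0,0,0],-1],[[1.4,1,-1.5],[0,0,0],-1],[[0,0,-1.3],[0,0,0],-1],[[0,0,-0.8],[0,0,0],-1],[[0,0,0],[0,0,0],-1]]}}

```text
t: 7.15
ee_pos: [646.8, 108.1, 42.4]
ee_rot: [[0.071, -0.996, -0.049], [-0.813, -0.086, 0.576], [-0.579, -0.002, -0.816]]
force: [-0.8, -0.1, -3.1]
grip_width: 0.663
gripper_force: 66.2
```

```bash
python3 snap.py w4;
```

```text
7.15 [646.8 108.1  42.4] [[0.071, -0.996, -0.049], [-0.813, -0.086, 0.576], [-0.579, -0.002, -0.816]] [  -6.5   41.7    7.7   63.9   34.6 -104. ]
```

View pics/w4.png

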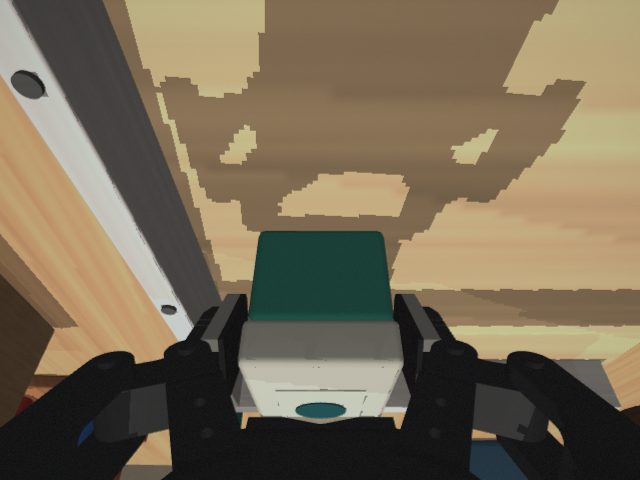

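The wrist view shows the tin held square between the pads with its far side beside the far fence (image left) and clear of it. Now to slide it under the lamp toward the left fence.

{"name": "send_rows", "arguments": {"motion": [[[-0.1,1,-0.2],[0,0,0],-1],[[-0.14,1.5,0],[0,0,0],-1],[[-0.14,1.5,0],[0,0,0],-1],[[-0.05,0.6,0],[0,0,0],-1],[[0,0,-0.3],[0,0,0],-1],[[0,0,0],[0,0,0],-1]]}}

```text
t: 7.8
ee_pos: [643.4, 154.7, 38.0]
ee_rot: [[0.074, -0.996, -0.048], [-0.812, -0.088, 0.577], [-0.579, -0.004, -0.816]]
force: [0.2, 0.5, -1.7]
grip_width: 0.662
gripper_force: 66.5
```

{"name": "send_rows", "arguments": {"motion": [[[-0.02,0.3,0],[0,0,0],-1],[[-0.03,0.3,0],[0,0,0],-1],[[-0.03,0.3,0],[0,0,0],-1],[[-0.01,0.2,0],[0,0,0],-1],[[0,0,0],[0,0,0],-1]]}}

```text
t: 8.3
ee_pos: [642.8, 165.5, 38.2]
ee_rot: [[0.074, -0.996, -0.048], [-0.813, -0.088, 0.576], [-0.578, -0.004, -0.816]]
force: [0.0, 0.7, -2.0]
grip_width: 0.666
gripper_force: 66.4
```

{"name": "send_rows", "arguments": {"motion": [[[-0.01,0.15,0],[0,0,0],-1],[[-0.01,0.15,0],[0,0,0],-1],[[0,0.1,0],[0,0,0],-1],[[0,0,0],[0,0,0],-1]]}}

```text
t: 8.7
ee_pos: [643.2, 166.0, 38.1]
ee_rot: [[0.072, -0.996, -0.046], [-0.816, -0.085, 0.572], [-0.574, -0.004, -0.819]]
force: [-3.8, -33.5, 7.3]
grip_width: 0.663
gripper_force: 70.3
```

{"name": "send_rows", "arguments": {"motion": [[[0,-0.2,0],[0,0,0],-1],[[0,0,0],[0,0,0],0.6],[[0,0,0],[0,0,0],0.6],[[0,0,0],[0,0,0],0.6],[[0.05,-0.57,0.82],[0,0,0],0.6],[[0.1,-1.14,1.64],[0,0,0],0.6],[[0.1,-1.14,1.64],[0,0,0],0.6],[[0.1,-1.14,1.64],[0,0,0],0.6],[[0.1,-1.14,1.64],[0,0,0],0.6],[[0,0,0],[0,0,0],0.6]]}}

```text
t: 9.7
ee_pos: [648.5, 114.7, 114.7]
ee_rot: [[0.075, -0.996, -0.044], [-0.813, -0.087, 0.576], [-0.578, -0.007, -0.816]]
force: [0.1, -0.2, 0.4]
grip_width: 0.799
gripper_force: 0.0
```

{"name": "send_rows", "arguments": {"motion": [[[-2,0.2,0],[0,0,0],-1],[[-2.3,0.3,-0.4],[0,0,0],-1],[[-1,0,0],[0,0,0],-1],[[0,0,0],[0,0,0],-1],[[-0.05,0.57,-0.82],[0,0,0],-1],[[-0.1,1.3,-1.9],[0,0,0],-1],[[-0.1,1.3,-1.9],[0,0,0],-1],[[-0.1,1.3,-1.85],[0,0,0],-1],[[-0.05,0.68,-0.9],[0,0,0],-1],[[0,0,0],[0,0,0],-1]]}}

```text
t: 10.7
ee_pos: [589.3, 173.5, 32.8]
ee_rot: [[0.074, -0.996, -0.05], [-0.812, -0.089, 0.576], [-0.579, -0.002, -0.816]]
force: [0.5, -1.1, 1.0]
grip_width: 0.002
gripper_force: 0.0
```

{"name": "send_rows", "arguments": {"motion": [[[0.4,0.03,0.3],[0,0,0],-1],[[0.5,0.04,0],[0,0,0],-1],[[0.5,0.04,0],[0,0,0],-1],[[0.5,0.04,0],[0,0,0],-1],[[0.4,0.03,0],[0,0,0],-1],[[0,0,0],[0,0,0],-1]]}}

```text
t: 11.3
ee_pos: [613.7, 174.3, 37.3]
ee_rot: [[0.074, -0.996, -0.047], [-0.812, -0.088, 0.577], [-0.578, -0.004, -0.816]]
force: [0.4, 0.7, -0.9]
grip_width: -0.001
gripper_force: 0.0
```

{"name": "send_rows", "arguments": {"motion": [[[0.4,0.03,0],[0,0,0],-1],[[0.3,0.03,0],[0,0,0],-1],[[0,0,0],[0,0,0],-1]]}}

```text
t: 11.6
ee_pos: [620.4, 175.0, 37.3]
ee_rot: [[0.074, -0.996, -0.048], [-0.812, -0.088, 0.577], [-0.578, -0.004, -0.816]]
force: [-0.5, -0.2, -0.7]
grip_width: -0.0
gripper_force: 0.0
```

{"name": "send_rows", "arguments": {"motion": [[[0.3,0.03,0],[0,0,0],-1],[[0.2,0.02,0],[0,0,0],-1],[[0.2,0.02,0],[0,0,0],-1],[[0,0,0],[0,0,0],-1]]}}

```text
t: 12.0
ee_pos: [625.0, 176.4, 36.9]
ee_rot: [[0.072, -0.996, -0.052], [-0.812, -0.088, 0.577], [-0.58, 0.0, -0.815]]
force: [-14.1, 1.7, 5.0]
grip_width: 0.002
gripper_force: 7.5
```

```bash
python3 snap.py w5
```

```text
12.0 [625.  176.4  36.9] [[0.072, -0.996, -0.052], [-0.812, -0.088, 0.577], [-0.58, 0.0, -0.815]] [ -0.7  38.2   0.4  56.3  35.2 -97.1]
```

View pics/w5.png

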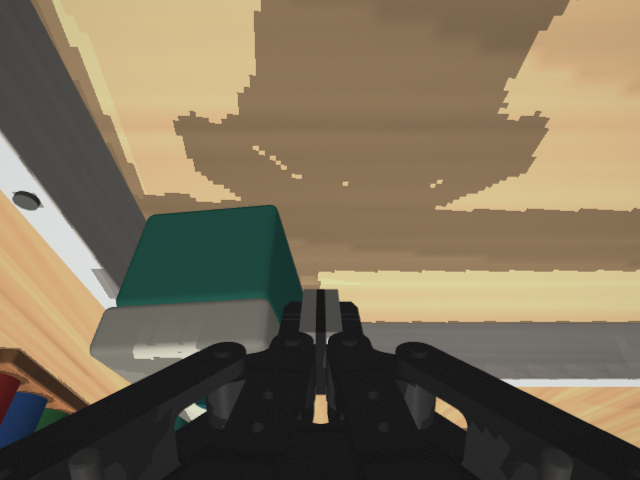

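The tin's right end reached the far fence first. Its end edge tilts about 4°, from (150,215) to (278,206), so I'll press on to pivot it flush.

{"name": "send_rows", "arguments": {"motion": [[[0.2,0.02,0],[0,0,0],-1],[[0.2,0.02,0],[0,0,0],-1],[[0.1,0,0],[0,0,0],-1],[[0,0,0],[0,0,0],-1]]}}

```text
t: 12.45
ee_pos: [626.0, 177.3, 36.5]
ee_rot: [[0.068, -0.996, -0.058], [-0.811, -0.089, 0.578], [-0.581, 0.008, -0.814]]
force: [-45.9, -2.0, 22.1]
grip_width: -0.001
gripper_force: 25.1
```

```bash
python3 snap.py w6; cat > edge.py <<'E'
import sys; from h import *; import pickle
n=sys.argv[1]; im=cv2.imread(f'pics/{n}.png'); p=pickle.load(open(f'pics/{n}.pkl','rb'))
H,S,V=cv2.split(cv2.cvtColor(im,cv2.COLOR_BGR2HSV))
m=((H>70)&(H<100)&(S>90)).astype(np.uint8)
bs=blobs(m,800)
for c,st,mm in bs:
    x0,y0,w,h=st[:4]; us=range(x0+w//5,x0+int(w*.72)); e=[(u,np.where(mm[:,u])[0].min()) for u in us]
    k=np.polyfit(*np.array(e).T,1); print(c.round(0),st,'top edge slope deg',np.degrees(np.arctan(k[0])).round(2))
    q=onplane(p,e,6); d=np.polyfit(q[:,0],q[:,1],1)[0]; print('edge yaw on floor',np.degrees(np.arctan(d)).round(2), q[[0,-1],:2].round(1).tolist())
E
for i in w4 w5 w6; do echo $i; python3 edge.py $i; done
```

```text
12.45 [626.  177.3  36.5] [[0.068, -0.996, -0.058], [-0.811, -0.089, 0.578], [-0.581, 0.008, -0.814]] [ -0.7  38.7   1.1  57.   35.3 -97.1]
w4
[320. 277.] [  248   231   146    89 11825] top edge slope deg 0.82
edge yaw on floor 3.78 [[665.8, 104.5], [631.4, 102.2]]
w5
[212. 259.] [  116   205   187   119 14676] top edge slope deg -4.85
edge yaw on floor 11.83 [[694.8, 160.5], [654.9, 152.2]]
w6
[212. 260.] [  117   207   185   117 14746] top edge slope deg -3.79
edge yaw on floor 10.01 [[694.8, 160.5], [655.6, 153.8]]
```

The tin is jammed as a strut, about 5° CCW, between the left fence and the far-fence contact. While still pressing lightly, I'll drag it a little in −y to free it so it can swing flush.

{"name": "send_rows", "arguments": {"motion": [[[-0.2,0,0.2],[0,0,0],-1],[[0.02,-0.2,0],[0,0,0],-1],[[0.02,-0.3,0],[0,0,0],-1],[[0.02,-0.3,0],[0,0,0],-1],[[0,0,0],[0,0,0],-1]]}}

```text
t: 13.0
ee_pos: [626.5, 168.8, 38.1]
ee_rot: [[0.07, -0.996, -0.055], [-0.812, -0.089, 0.577], [-0.58, 0.004, -0.815]]
force: [-26.4, 2.3, 6.6]
grip_width: -0.001
gripper_force: 12.7
```

```bash
python3 snap.py w7;python3 edge.py w7
```

```text
13.0 [626.5 168.8  38.1] [[0.07, -0.996, -0.055], [-0.812, -0.089, 0.577], [-0.58, 0.004, -0.815]] [ -1.4  38.6   1.3  57.5  35.2 -97.9]
[219. 267.] [  125   213   185   116 14293] top edge slope deg -5.43
edge yaw on floor 12.59 [[694.4, 159.6], [653.4, 149.9]]
```

The finger slipped and the push point is too far from the tin's middle. I'll lean the tool further (about 53°, yawed 15°) so the tip reaches under the lamp and can push at mid-length.

{"name": "send_rows", "arguments": {"motion": [[[-1,-0.1,0],[0,0,0],-1],[[-1.2,-0.5,0.5],[0,0,0],-1],[[-1.0,-0.5,0.9],[0,0,0],-1],[[0,0,0],[0.08,0,0],-1],[[0,0,0],[0.08,0,-0.07],-1],[[0,0,0],[0.08,0,-0.07],-1],[[0,0,0],[0.08,0,-0.07],-1],[[0,0,0],[0,0,-0.05],-1],[[0,0,0],[0,0,0],-1]]}}

```text
t: 13.95
ee_pos: [597.9, 156.6, 53.5]
ee_rot: [[-0.1, -0.984, 0.146], [-0.584, 0.177, 0.792], [-0.805, -0.006, -0.593]]
force: [0.4, 1.0, -0.1]
grip_width: 0.003
gripper_force: 0.0
```

```bash
python3 snap.py w8;python3 edge.py w8; cat > b.py <<'E'
from h import *
C=np.array([690.5,256.5]);a=np.radians(5.2);B=np.array([[np.cos(a),np.sin(a)],[-np.sin(a),np.cos(a)]])
s=status.sense(); print('board rel corner',(B@(s['ee_pos'][:2]-C)).round(1),'z',s['ee_pos'][2].round(1))
Rb=np.eye(3);Rb[:2,:2]=B; print((Rb@s['ee_rot']).round(3).tolist(), np.round(s['qpos'],1))
E
python3 b.py
```

```text
13.95 [597.9 156.6  53.5] [[-0.1, -0.984, 0.146], [-0.584, 0.177, 0.792], [-0.805, -0.006, -0.593]] [ -9.9  32.9 -19.1  37.3  53.6 -89.6]
[207. 261.] [  111   201   198   118 15691] top edge slope deg 5.06
edge yaw on floor -15.86 [[681.0, 155.7], [636.9, 178.2]]
board rel corner [-100.8  -90.9] z 54.0
[[-0.15, -0.965, 0.215], [-0.574, 0.263, 0.776], [-0.805, -0.007, -0.593]] [ -9.9  32.9 -18.9  37.5  53.6 -89.8]
```

{"name": "send_rows", "arguments": {"motion": [[[-0.1,1,-0.1],[0,0,0],-1],[[-0.15,1.3,-0.1],[0,0,0],-1],[[-0.1,1.1,0],[0,0,0],-1],[[0,0,0],[0,0,0],-1],[[0.4,0.04,0],[0,0,0],-1],[[0.5,0.05,0],[0,0,0],-1],[[0.4,0.04,0],[0,0,0],-1],[[0.3,0.03,0],[0,0,0],-1],[[0,0,0],[0,0,0],-1]]}}

```text
t: 14.9
ee_pos: [611.6, 192.5, 51.2]
ee_rot: [[-0.099, -0.985, 0.144], [-0.585, 0.175, 0.792], [-0.805, -0.006, -0.593]]
force: [-0.9, 0.7, -1.0]
grip_width: 0.0
gripper_force: 0.0
```

{"name": "send_rows", "arguments": {"motion": [[[0.3,0.03,0],[0,0,0],-1],[[0.3,0.03,0],[0,0,0],-1],[[0.2,0.02,0],[0,0,0],-1],[[0,0,0],[0,0,0],-1]]}}

```text
t: 15.3
ee_pos: [619.4, 193.5, 51.3]
ee_rot: [[-0.099, -0.985, 0.144], [-0.585, 0.175, 0.792], [-0.805, -0.006, -0.593]]
force: [0.0, 0.3, 0.1]
grip_width: -0.002
gripper_force: 0.0
```

```bash
python3 b.py
```

```text
board rel corner [-76.6 -56.3] z 51.3
[[-0.151, -0.965, 0.216], [-0.573, 0.263, 0.776], [-0.805, -0.006, -0.593]] [ -5.9  33.5 -18.6  32.   53.4 -83.1]
```

{"name": "send_rows", "arguments": {"motion": [[[0.3,0.03,0],[0,0,0],-1],[[0.2,0.02,0],[0,0,0],-1],[[0.2,0.02,0],[0,0,0],-1],[[0,0,0],[0,0,0],-1]]}}

```text
t: 15.7
ee_pos: [626.3, 194.2, 51.2]
ee_rot: [[-0.099, -0.985, 0.144], [-0.585, 0.175, 0.792], [-0.805, -0.006, -0.593]]
force: [-1.3, 0.6, -0.9]
grip_width: -0.002
gripper_force: 0.5
```

```bash
python3 b.py; python3 snap.py w9; python3 edge.py w9
```

```text
board rel corner [-69.6 -56.2] z 51.2
[[-0.151, -0.965, 0.215], [-0.573, 0.263, 0.776], [-0.805, -0.006, -0.593]] [ -5.8  34.  -17.5  32.3  53.4 -82.8]
15.7 [626.3 194.2  51.2] [[-0.099, -0.985, 0.144], [-0.585, 0.175, 0.792], [-0.805, -0.006, -0.593]] [ -5.8  34.  -17.5  32.3  53.4 -82.8]
[211. 231.] [  100   156   226   147 22560] top edge slope deg -5.65
edge yaw on floor 1.27 [[686.4, 154.5], [642.9, 163.2]]
```

View pics/w9.png

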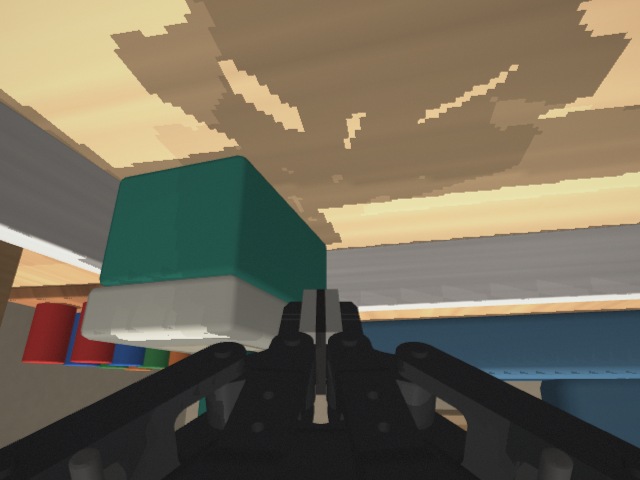

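The tin's end shows bottom corners at about (122,180) (far) and (242,157) (near), and its near side runs to (325,240). I'll convert these to board coordinates.

```bash
cat > pt.py <<'E'
import sys,pickle; from h import *
C=np.array([690.5,256.5]);a=np.radians(5.2);B=np.array([[np.cos(a),np.sin(a)],[-np.sin(a),np.cos(a)]])
p=pickle.load(open(f'pics/{sys.argv[1]}.pkl','rb'))
for q in sys.argv[3:]:
    X=onplane(p,[float(v) for v in q.split(',')],float(sys.argv[2]))[0]; print(q,(B@(X[:2]-C)).round(1))
E
python3 pt.py w9 6 122,180 242,157 325,240 125,178 240,156 330,250 640,225; echo; python3 pt.py w9 6 0,92 110,165
```

```text
122,180 [ -1.5 -99.6]
242,157 [ -54.6 -102.4]
325,240 [-62.5 -16.3]
125,178 [  -3.7 -100.7]
240,156 [ -54.2 -103.2]
330,250 [-61.2   0.3]
640,225 [-218.     2.3]

0,92 [  -3.8 -149.2]
110,165 [  -5.1 -110. ]
```

{"name": "send_rows", "arguments": {"motion": [[[0.2,0.02,0],[0,0,0],-1],[[0.2,0.02,0],[0,0,0],-1],[[0.2,0.02,0],[0,0,0],-1],[[0,0,0],[0,0,0],-1]]}}

```text
t: 16.15
ee_pos: [629.6, 195.0, 50.5]
ee_rot: [[-0.103, -0.985, 0.141], [-0.584, 0.175, 0.793], [-0.805, -0.0, -0.593]]
force: [-27.3, -8.9, 9.6]
grip_width: -0.0
gripper_force: 13.4
```

```bash
python3 b.py; python3 snap.py w10; cat > tinline.py <<'E'
# tin near side: darker teal vs lighter teal boundary, and outline lines by approxPolyDP
import sys,pickle; from h import *
C=np.array([690.5,256.5]);a=np.radians(5.2);B=np.array([[np.cos(a),np.sin(a)],[-np.sin(a),np.cos(a)]])
for n in sys.argv[1:]:
    im=cv2.imread(f'pics/{n}.png');p=pickle.load(open(f'pics/{n}.pkl','rb')); H,S,V=cv2.split(cv2.cvtColor(im,cv2.COLOR_BGR2HSV))
    m=max(blobs((H>70)&(H<100)&(S>90),800),key=lambda b:b[1][4])[2].astype(np.uint8)
    c=cv2.findContours(m,0,cv2.CHAIN_APPROX_NONE)[0][0]
    q=cv2.approxPolyDP(c,5,True)[:,0]; 
    print(n,[(v.tolist(),(B@(onplane(p,v,6)[0,:2]-C)).round(1).tolist()) for v in q])
E
python3 tinline.py w9 w10
```

```text
board rel corner [-66.2 -55.7] z 50.5
[[-0.156, -0.965, 0.212], [-0.572, 0.263, 0.777], [-0.805, -0.0, -0.593]] [ -5.7  34.5 -16.8  32.8  53.4 -82.6]
16.15 [629.6 195.   50.5] [[-0.103, -0.985, 0.141], [-0.584, 0.175, 0.793], [-0.805, -0.0, -0.593]] [ -5.7  34.5 -16.8  32.8  53.4 -82.6]
w9 [([325, 248], [-59.2, -3.8]), ([249, 162], [-55.6, -98.8]), ([234, 156], [-52.1, -103.7]), ([124, 178], [-3.4, -100.8]), ([100, 282], [129.0, 28.0]), ([230, 273], [19.1, 29.9]), ([287, 302], [13.0, 131.4]), ([300, 301], [-0.3, 130.1]), ([304, 288], [-18.8, 83.9]), ([325, 288], [-35.3, 87.9])]
w10 [([322, 251], [-53.6, -0.7]), ([255, 162], [-55.3, -99.1]), ([242, 157], [-52.2, -103.2]), ([124, 176], [-3.1, -103.2]), ([99, 279], [120.8, 15.9]), ([112, 286], [127.1, 35.7]), ([241, 277], [17.5, 38.4]), ([287, 304], [17.7, 136.5]), ([300, 301], [1.6, 127.0]), ([304, 288], [-16.6, 81.3]), ([321, 289], [-28.9, 88.1])]
```

Tin is now square within about 1° and tight on the far fence (27 N). I'll back out and push its end home against the left fence.

{"name": "send_rows", "arguments": {"motion": [[[-1.0,-0.1,0],[0,0,0],-1],[[-1.4,-0.1,0],[0,0,0],-1],[[0.1,-1.5,0],[0,0,0],-1],[[0.22,-2.5,0],[0,0,0.05],-1],[[0.22,-2.5,0],[0,0,0.07],-1],[[0.12,-1.5,0],[0,0,0.07],-1],[[1.5,0.12,0],[0,0,0.07],-1],[[1.8,0.16,0],[0,0,0],-1],[[1.5,0.14,0],[0,0,0],-1],[[0.8,0.06,0],[0,0,0],-1],[[0,0,0],[0,0,0],-1]]}}

```text
t: 17.3
ee_pos: [671.5, 120.8, 50.7]
ee_rot: [[0.05, -0.997, -0.056], [-0.592, -0.075, 0.803], [-0.804, -0.007, -0.594]]
force: [-0.1, 0.0, 0.2]
grip_width: 0.003
gripper_force: 0.0
```

```bash
python3 b.py; python3 snap.py w11;python3 tinline.py w11
```

```text
board rel corner [ -31.2 -133.5] z 50.7
[[-0.003, -1.0, 0.017], [-0.594, 0.015, 0.804], [-0.804, -0.007, -0.594]] [ -11.1   52.7   18.6   75.4   50.9 -115. ]
17.3 [671.5 120.8  50.7] [[0.05, -0.997, -0.056], [-0.592, -0.075, 0.803], [-0.804, -0.007, -0.594]] [ -11.1   52.7   18.6   75.4   50.9 -115. ]
w11 [([266, 235], [-3.0, -101.5]), ([262, 316], [36.8, 139.4]), ([281, 316], [15.6, 138.9]), ([290, 301], [-1.3, 61.2]), ([301, 301], [-11.4, 61.0]), ([304, 288], [-16.9, 12.3]), ([337, 288], [-43.3, 12.0]), ([340, 301], [-47.2, 60.4]), ([351, 301], [-57.3, 60.2]), ([360, 317], [-72.1, 143.0]), ([369, 316], [-81.5, 136.5]), ([366, 235], [-55.7, -101.6])]
```

{"name": "send_rows", "arguments": {"motion": [[[-0.05,0.6,0],[0,0,0],-1],[[-0.05,0.5,0],[0,0,0],-1],[[-0.03,0.3,0],[0,0,0],-1],[[-0.02,0.2,0],[0,0,0],-1],[[-0.02,0.2,0],[0,0,0],-1],[[0,0,0],[0,0,0],-1]]}}

```text
t: 17.95
ee_pos: [668.8, 139.1, 51.0]
ee_rot: [[0.05, -0.997, -0.057], [-0.592, -0.075, 0.803], [-0.805, -0.006, -0.594]]
force: [1.3, 0.5, -0.1]
grip_width: -0.001
gripper_force: 0.0
```

```bash
python3 b.py
```

```text
board rel corner [ -32.2 -115. ] z 51.0
[[-0.004, -1.0, 0.016], [-0.594, 0.015, 0.805], [-0.805, -0.006, -0.594]] [  -9.7   51.5   16.3   72.7   51.4 -112.8]
```

{"name": "send_rows", "arguments": {"motion": [[[-0.02,0.2,0],[0,0,0],-1],[[-0.02,0.2,0],[0,0,0],-1],[[-0.01,0.1,0],[0,0,0],-1],[[0,0,0],[0,0,0],-1]]}}

```text
t: 18.35
ee_pos: [668.4, 143.9, 51.0]
ee_rot: [[0.049, -0.997, -0.057], [-0.592, -0.075, 0.803], [-0.805, -0.006, -0.594]]
force: [-0.1, 0.6, 0.3]
grip_width: 0.0
gripper_force: 0.0
```

{"name": "send_rows", "arguments": {"motion": [[[-0.02,0.2,0],[0,0,0],-1],[[-0.02,0.2,0],[0,0,0],-1],[[-0.01,0.1,0],[0,0,0],-1],[[0,0,0],[0,0,0],-1]]}}

```text
t: 18.75
ee_pos: [667.9, 149.0, 51.0]
ee_rot: [[0.05, -0.997, -0.057], [-0.592, -0.075, 0.803], [-0.805, -0.006, -0.594]]
force: [0.4, 0.7, 0.3]
grip_width: 0.003
gripper_force: 0.0
```

```bash
python3 b.py; python3 snap.py w12b;python3 tinline.py w12b
```

```text
board rel corner [ -32.3 -105. ] z 51.0
[[-0.004, -1.0, 0.016], [-0.594, 0.015, 0.805], [-0.805, -0.006, -0.594]] [  -8.9   50.9   15.2   71.2   51.6 -111.6]
18.75 [667.9 149.   51. ] [[0.05, -0.997, -0.057], [-0.592, -0.075, 0.803], [-0.805, -0.006, -0.594]] [  -8.9   50.9   15.2   71.2   51.6 -111.6]
w12b [([256, 215], [-3.0, -97.6]), ([251, 305], [37.3, 109.7]), ([301, 301], [-12.4, 91.0]), ([304, 288], [-17.9, 42.1]), ([337, 288], [-44.4, 41.9]), ([340, 301], [-48.4, 90.6]), ([373, 304], [-80.1, 103.5]), ([369, 215], [-56.0, -97.4])]
```

{"name": "send_rows", "arguments": {"motion": [[[-0.02,0.2,0],[0,0,0],-1],[[-0.02,0.2,0],[0,0,0],-1],[[-0.02,0.2,0],[0,0,0],-1],[[0,0,0],[0,0,0],-1]]}}

```text
t: 19.2
ee_pos: [667.8, 152.9, 51.0]
ee_rot: [[0.049, -0.997, -0.055], [-0.594, -0.074, 0.801], [-0.803, -0.007, -0.596]]
force: [-0.7, -22.4, 3.7]
grip_width: -0.004
gripper_force: 11.1
```

```bash
python3 b.py; python3 snap.py w13;python3 tinline.py w13
```

```text
board rel corner [ -31.9 -101.1] z 51.0
[[-0.005, -1.0, 0.018], [-0.596, 0.017, 0.803], [-0.803, -0.007, -0.596]] [  -8.5   50.5   14.6   70.3   51.6 -110.9]
19.2 [667.8 152.9  51. ] [[0.049, -0.997, -0.055], [-0.594, -0.074, 0.801], [-0.803, -0.007, -0.596]] [  -8.5   50.5   14.6   70.3   51.6 -110.9]
w13 [([370, 216], [-56.2, -92.5]), ([256, 215], [-2.6, -93.8]), ([250, 304], [37.6, 106.1]), ([284, 306], [6.0, 114.9]), ([301, 301], [-11.9, 92.3]), ([304, 288], [-17.4, 44.2]), ([337, 288], [-43.8, 44.0]), ([340, 301], [-47.7, 91.8]), ([373, 305], [-79.6, 109.0])]
```

{"name": "send_rows", "arguments": {"motion": [[[0.1,-1.5,0.2],[0,0,0],-1],[[0,-3,1.5],[0,0,0],-1],[[-1,-3.5,2.5],[-0.12,0,0],-1],[[-1,-2,3.5],[-0.12,0,0],0],[[-1.5,-1.5,3.5],[-0.12,0,0],1],[[-1.5,-1,3.5],[-0.12,0,0],1],[[-1.5,-1,3.5],[-0.12,0,0],1],[[-1.5,-1,3],[-0.12,0,0],1],[[-1.5,-1,3],[-0.12,0,0],1],[[-1.5,0,2],[-0.09,0,0],1],[[0,0,0],[0,0,0],1]]}}

```text
t: 20.35
ee_pos: [558.1, 1.5, 316.8]
ee_rot: [[0.052, -0.997, -0.051], [-0.999, -0.052, 0.002], [-0.004, 0.051, -0.999]]
force: [-0.2, -0.1, -0.6]
grip_width: 1.003
gripper_force: 0.0
```

```bash
python3 b.py; python3 -c "
from h import *; print(status.sense()['ee_pos'])"
```

```text
board rel corner [-154.9 -241.9] z 316.8
[[-0.039, -0.998, -0.051], [-0.999, 0.038, 0.006], [-0.004, 0.051, -0.999]] [  0.1  23.3  26.1  95.7   0.1 -92.9]
[558.14945575   1.54636012 316.8332046 ]
```

```bash
python3 snap.py w14
```

```text
20.35 [558.1   1.5 316.8] [[0.052, -0.997, -0.051], [-0.999, -0.052, 0.002], [-0.004, 0.051, -0.999]] [  0.1  23.3  26.1  95.7   0.1 -92.9]
```

View pics/w14.png

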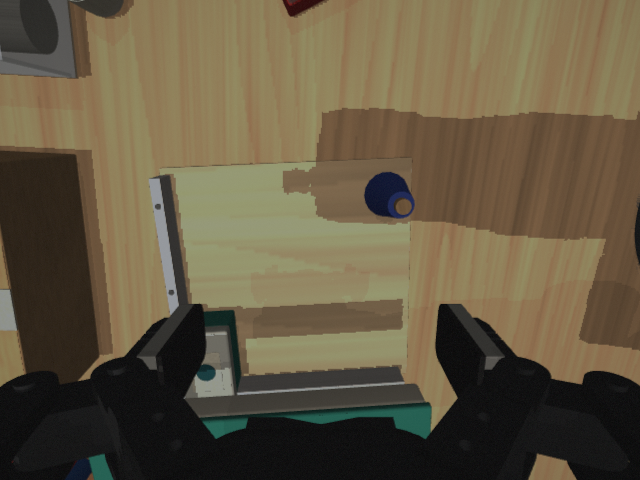

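The tin sits snug to the far fence (image left): lid dot at (206,372), near right lid edge at (232,330), left fence inner face around rows 370-390. I'll compute positions.

```bash
python3 - <<'E'
from h import *; import pickle
C=np.array([690.5,256.5]);a=np.radians(5.2);B=np.array([[np.cos(a),np.sin(a)],[-np.sin(a),np.cos(a)]])
im=cv2.imread('pics/w14.png');p=pickle.load(open('pics/w14.pkl','rb')); H,S,V=cv2.split(cv2.cvtColor(im,cv2.COLOR_BGR2HSV))
bd=lambda uv,z:(B@(onplane(p,uv,z)[:,:2]-C).T).T.round(1)
for c,st,m in blobs((H>75)&(H<100)&(S>80),60): print('teal',c.round(1),st,bd(c,68))
# lid near edge: per row rightmost low-sat pixel in cols 205..245
for v in range(335,395,10):
    r=[u for u in range(212,245) if S[v,u]<60]; print(v,max(r) if r else None, bd((max(r),v),68) if r else '', end=' ')
# far fence inner top edge (bright) rows 190..300
e=[(max(u for u in range(150,185) if S[v,u]<40 and V[v,u]>130),v) for v in range(190,290,5)]
q=bd(e,41); print('\nfar fence',np.polyfit(q[:,1],q[:,0],1),q[:,0].mean())
print('left fence base',bd([(300,390),(260,392),(390,386)],6))
print(S[370:400,300].tolist(),V[370:400,300].tolist())
im2=im[290:400,160:280]; cv2.imwrite('pics/z2.png',cv2.resize(im2,None,fx=5,fy=5,interpolation=cv2.INTER_CUBIC))
E
```

```text
teal [225.4 332.5] [203 311  37  77 733] [[-57.2 -99. ]]
teal [205.4 372.1] [196 365  19  15 220] [[-29.3 -50.2]]
teal [335.  417.7] [ 200  403  231   37 3270] [[-176.5   24.5]]
teal [ 99.8 467.2] [ 89 453  25  27 463] [[113.1  73. ]]
335 236 [[-68.6 -95.1]] 345 231 [[-61.8 -83. ]] 355 232 [[-61.7 -70.2]] 365 233 [[-61.5 -57.2]] 375 240 [[-68.2 -43.5]] 385 244 [[-71.5 -29.8]] 
far fence [0.00044167 0.09011802] -1.1102230246251566e-17
left fence base [[-133.8   28. ]
 [ -79.4   27. ]
 [-258.    31.1]]
[86, 97, 78, 14, 18, 18, 18, 17, 17, 17, 22, 17, 18, 18, 13, 17, 17, 17, 5, 8, 7, 24, 41, 37, 33, 36, 40, 36, 39, 36] [137, 97, 78, 54, 58, 58, 58, 59, 59, 60, 59, 59, 58, 57, 57, 59, 59, 60, 96, 151, 139, 74, 62, 62, 62, 63, 63, 63, 65, 63]
```

The tin is home: dot at (-29.3, -50.2) against a target of (-29, -50), and square. Now the spool box.

{"name": "send_rows", "arguments": {"motion": [[[-0.5,-2,0],[0,0,-0.115],1],[[-0.5,-2.5,0],[0,0,-0.115],1],[[-0.5,-2.5,0],[0,0,-0.115],1],[[-0.5,-2.5,-0.5],[0,0,-0.115],1],[[-0.5,-2.5,-0.5],[0,0,-0.115],1],[[-0.5,-2.5,-0.5],[0,0,-0.115],1],[[-0.5,-2,0],[0,0,-0.115],1],[[-0.5,-2,0],[0,0,-0.115],1],[[-0.5,-1,0],[0,0,-0.115],1],[[-0.5,-1,0],[0,0,-0.115],1],[[0,0,0],[0,0,0],1]]}}

```text
t: 21.5
ee_pos: [507.7, -206.5, 296.7]
ee_rot: [[-0.893, -0.449, -0.021], [-0.449, 0.892, 0.055], [-0.007, 0.059, -0.998]]
force: [-0.1, 0.8, -0.7]
grip_width: 0.999
gripper_force: 0.0
```

```bash
python3 snap.py w15; python3 - <<'E'
from h import *; import pickle
im=cv2.imread('pics/w15.png');p=pickle.load(open('pics/w15.pkl','rb')); H,S,V=cv2.split(cv2.cvtColor(im,cv2.COLOR_BGR2HSV))
red=((H<6)|(H>172))&(S>120)
for c,st,m in blobs(red,150): print('red',c.round(1),st,onplane(p,c,30).round(0))
for c,st,m in blobs((S<60)&(V>85),500):
    mm=cv2.morphologyEx(m.astype(np.uint8),cv2.MORPH_CLOSE,np.ones((25,25)))
    k=max(cv2.findContours(mm,0,cv2.CHAIN_APPROX_NONE)[0],key=len)[:,0]
    W=onplane(p,k,62)[:,:2].astype(np.float32); r=cv2.minAreaRect(W); print('pale',c.round(1),st,np.round(r[0],1),np.round(r[1],1),round(r[2],2))
for c,st,m in blobs((H>5)&(H<14)&(S>170),300): print('orange',c.round(1),st,onplane(p,c,50).round(0))
cv2.imwrite('pics/w15s.png',im[:, :])
E
```

```text
21.5 [ 507.7 -206.5  296.7] [[-0.893, -0.449, -0.021], [-0.449, 0.892, 0.055], [-0.007, 0.059, -0.998]] [-23.6  20.8  19.5  91.    2.4 -50.3]
red [271.7 191.8] [235 177  60  92 400] [[ 516. -242.   30.]]
red [135.9 311. ] [ 113  291   49   43 1003] [[ 706. -322.   30.]]
pale [263.8 231.3] [ 233  185   61   95 5128] [ 552.2 -231.6] [96.9 54.9] 28.44
pale [ 51.9 249. ] [   0  200   90  102 1693] [ 662.1 -415.5] [97.1 85.5] 14.42
pale [ 65.6 358.5] [ 39 344  61  30 694] [ 775.1 -358.2] [32.7 57.3] 5.06
pale [423.5 382.8] [406 355  37  54 551] [634.8   9.4] [74.1 18.7] 0.66
pale [216.3 419.3] [198 407  35  30 654] [ 777.9 -188.2] [42.1 30.5] 55.81
pale [552.9 470.5] [530 454  44  26 625] [672.3 227.9] [39.6 59.7] 23.11
orange [196.2  88.9] [ 163   59   60   60 2188] [[ 457. -345.   50.]]
```

View pics/w15.png

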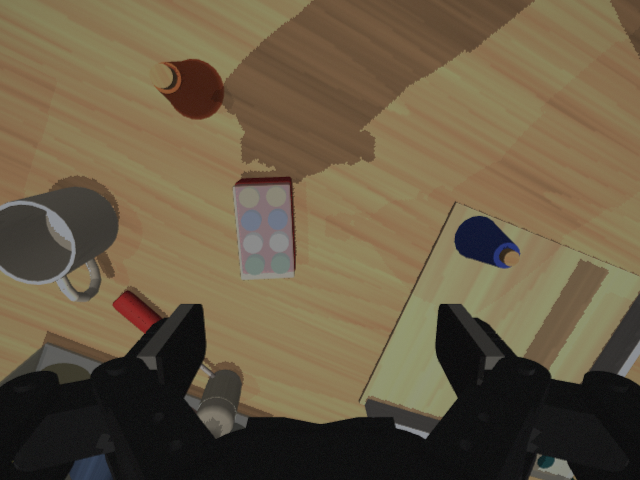

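The box lid is clear at (264,231), giving centre (552.2, -231.6), yaw 28.4°. The orange cone, at about (455,-348), is clear of the approach. I'll compute the turn to the tilted grasp.

```bash
cat > goal.py <<'E'
import sys; from h import *; from scipy.spatial.transform import Rotation as R
x,y,z,yaw,tilt=map(float,sys.argv[1:6]); a=np.radians(yaw);t=np.radians(tilt)  # yaw = heading of tool z on the floor
d=np.array([np.cos(a),np.sin(a),0]);k=np.array([0,0,1.])
Z=np.sin(t)*d-np.cos(t)*k; X=-np.cos(t)*d-np.sin(t)*k; T=np.c_[X,np.cross(Z,X),Z]
s=status.sense(); print('t',s['t'],'shift cm',((np.array([x,y,z])-s['ee_pos'])/10).round(2),'turn',R.from_matrix(T@s['ee_rot'].T).as_rotvec().round(3))
E
python3 goal.py 522.3 -247.8 33 28.4 35
```

```text
t 21.55 shift cm [  1.42  -4.2  -26.38] turn [ 0.23  -0.561  0.006]
```

{"name": "send_rows", "arguments": {"motion": [[[0.1,-0.5,-1],[0.026,-0.062,0.001],1],[[0.1,-0.5,-1.5],[0.026,-0.062,0.001],1],[[0.2,-0.5,-1.5],[0.026,-0.062,0.001],1],[[0.2,-0.5,-1.5],[0.026,-0.062,0.001],1],[[0.2,-0.5,-1.5],[0.026,-0.062,0.001],1],[[0.2,-0.5,-1.5],[0.025,-0.062,0.001],1],[[0.2,-0.5,-1.5],[0.025,-0.063,0],1],[[0.2,-0.4,-2],[0.025,-0.063,0],1],[[0,-0.3,-2],[0.025,-0.063,0],1],[[0,0,-2.5],[0,0,0],1],[[0,0,-1.5],[0,0,0],1],[[0,0,0],[0,0,0],1]]}}

```text
t: 22.75
ee_pos: [521.4, -245.8, 115.4]
ee_rot: [[-0.721, -0.477, 0.503], [-0.391, 0.879, 0.273], [-0.572, 0.0, -0.82]]
force: [0.8, -0.2, 1.3]
grip_width: 0.998
gripper_force: 0.0
```

```bash
python3 goal.py 522.3 -247.8 33 28.4 35
```

```text
t 22.75 shift cm [ 0.09 -0.2  -8.24] turn [ 0.    -0.001 -0.002]
```

{"name": "send_rows", "arguments": {"motion": [[[0.1,-0.2,-2],[0,0,0],1],[[0,0,-2.5],[0,0,0],1],[[0,0,-2],[0,0,0],1],[[0,0,-1.7],[0,0,0],1],[[0,0,0],[0,0,0],1],[[0,0,0],[0,0,0],-1],[[0,0,0],[0,0,0],-1],[[0,0,0],[0,0,0],-1],[[0,0,0],[0,0,0],-1],[[0,0,0],[0,0,0],-1],[[0,0,0],[0,0,0],-1]]}}

```text
t: 23.85
ee_pos: [524.3, -249.7, 37.6]
ee_rot: [[-0.719, -0.475, 0.507], [-0.391, 0.88, 0.27], [-0.575, -0.005, -0.818]]
force: [-1.0, -0.2, 7.5]
grip_width: 0.663
gripper_force: 64.3
```

{"name": "send_rows", "arguments": {"motion": [[[0,0,1],[0,0,0],-1],[[0,0,2.5],[0,0,0],-1],[[0,0,3],[0,0,0],-1],[[0,0,2.5],[0,0,0],-1],[[0.5,1.5,1],[0,0,0.08],-1],[[0.6,3,0],[0,0,0.1],-1],[[0.7,3.5,0],[0,0,0.1],-1],[[0.7,3.5,0],[0,0,0.1],-1],[[0.7,3.5,0],[0,0,0.1],-1],[[0.7,3.5,0],[0,0,0.1],-1],[[0.7,3.5,0],[0,0,0.1],-1]]}}

```text
t: 24.95
ee_pos: [569.4, -28.0, 137.0]
ee_rot: [[-0.312, -0.924, 0.221], [-0.758, 0.382, 0.528], [-0.573, -0.003, -0.82]]
force: [1.1, -1.1, -3.2]
grip_width: 0.662
gripper_force: 64.6
```

{"name": "send_rows", "arguments": {"motion": [[[0.5,3.5,0],[0,0,0.1],-1],[[0.5,3,0],[0,0,0.1],-1],[[0.5,2.5,0],[0,0,0.1],-1],[[0.3,2,0],[0,0,0.1],-1],[[0.2,1,0],[0,0,0.08],-1],[[0,0,0],[0,0,0],-1]]}}

```text
t: 25.55
ee_pos: [589.8, 92.1, 136.4]
ee_rot: [[0.073, -0.996, -0.048], [-0.816, -0.088, 0.571], [-0.573, -0.003, -0.819]]
force: [-0.9, -1.0, -3.1]
grip_width: 0.66
gripper_force: 65.1
```

```bash
python3 goal.py 589 102.7 47 95.2 35;python3 b.py
```

```text
t 25.55 shift cm [-0.08  1.06 -8.94] turn [0.    0.003 0.003]
board rel corner [-115.2 -154.6] z 136.4
[[-0.001, -1.0, 0.004], [-0.819, 0.003, 0.573], [-0.573, -0.003, -0.819]] [  -8.5   31.6    4.3   71.8   33.9 -106.4]
```

{"name": "send_rows", "arguments": {"motion": [[[0,0,-2],[0,0,0],-1],[[0,0,-3],[0,0,0],-1],[[0,0,-2.5],[0,0,0],-1],[[0,0,-1.4],[0,0,0],-1],[[-0.08,1,0],[0,0,0],-1],[[-0.14,1.5,0],[0,0,0],-1],[[-0.14,1.5,0],[0,0,0],-1],[[-0.1,1.2,0],[0,0,0],-1],[[-0.03,0.4,0],[0,0,0],-1],[[0,0,-0.3],[0,0,0],-1],[[0,0,0],[0,0,0],-1]]}}

```text
t: 26.65
ee_pos: [584.4, 146.8, 43.8]
ee_rot: [[0.07, -0.996, -0.046], [-0.816, -0.084, 0.571], [-0.573, -0.002, -0.819]]
force: [0.7, -0.3, -2.5]
grip_width: 0.656
gripper_force: 65.2
```

```bash
python3 b.py
```

```text
board rel corner [-115.6  -99.6] z 43.8
[[-0.004, -1.0, 0.006], [-0.819, 0.007, 0.573], [-0.573, -0.002, -0.819]] [  -3.4   33.8   -6.3   55.5   34.6 -100. ]
```

{"name": "send_rows", "arguments": {"motion": [[[-0.03,0.4,-0.05],[0,0,0],-1],[[-0.03,0.3,0],[0,0,0],-1],[[-0.03,0.3,0],[0,0,0],-1],[[-0.02,0.2,0],[0,0,0],-1],[[-0.01,0.1,0],[0,0,0],-1],[[0,0,0],[0,0,0],-1]]}}

```text
t: 27.25
ee_pos: [583.4, 160.0, 43.7]
ee_rot: [[0.07, -0.996, -0.046], [-0.816, -0.084, 0.572], [-0.574, -0.003, -0.819]]
force: [0.4, -0.2, 3.9]
grip_width: 0.661
gripper_force: 65.6
```

{"name": "send_rows", "arguments": {"motion": [[[-0.01,0.15,0],[0,0,0],-1],[[-0.01,0.15,0],[0,0,0],-1],[[0,0,0],[0,0,0],-1]]}}

```text
t: 27.55
ee_pos: [583.4, 160.6, 43.6]
ee_rot: [[0.069, -0.997, -0.045], [-0.819, -0.082, 0.569], [-0.57, -0.003, -0.821]]
force: [-5.1, -26.9, 17.1]
grip_width: 0.661
gripper_force: 68.6
```

```bash
python3 b.py
```

```text
board rel corner [-115.4  -85.8] z 43.6
[[-0.006, -1.0, 0.007], [-0.821, 0.009, 0.57], [-0.57, -0.003, -0.821]] [ -2.   33.3  -7.1  54.1  34.5 -98.2]
```

{"name": "send_rows", "arguments": {"motion": [[[0.02,-0.35,0],[0,0,0],-1],[[0,0,0],[0,0,0],-1],[[0,0,0],[0,0,0],0.6],[[0,0,0],[0,0,0],0.6],[[0,0,0],[0,0,0],0.6],[[0.05,-0.57,0.82],[0,0,0],0.6],[[0.1,-1.14,1.64],[0,0,0],0.6],[[0.1,-1.14,1.64],[0,0,0],0.6],[[0.1,-1.14,1.64],[0,0,0],0.6],[[0.1,-1.14,1.64],[0,0,0],0.6],[[0,0,0],[0,0,0],0.6]]}}

```text
t: 28.65
ee_pos: [589.2, 106.5, 119.7]
ee_rot: [[0.071, -0.997, -0.042], [-0.817, -0.082, 0.571], [-0.573, -0.006, -0.82]]
force: [0.3, -0.8, -0.9]
grip_width: 0.805
gripper_force: 0.0
```

{"name": "send_rows", "arguments": {"motion": [[[-1.5,-0.3,0],[0,0,0],0],[[-2,-0.2,0],[0.08,0,0],-1],[[-2,-0.2,0],[0.08,0,-0.07],-1],[[0,0,0],[0.08,0,-0.07],-1],[[0,0,-1.5],[0.08,0,-0.07],-1],[[0,0,-2],[0,0,-0.05],-1],[[0,0,-2],[0,0,0],-1],[[0,0,0],[0,0,0],-1]]}}

```text
t: 29.45
ee_pos: [531.0, 101.4, 60.3]
ee_rot: [[-0.107, -0.984, 0.143], [-0.588, 0.178, 0.789], [-0.802, 0.0, -0.598]]
force: [-0.3, 0.3, -0.2]
grip_width: -0.001
gripper_force: 0.0
```

```bash
python3 b.py; python3 snap.py w16
```

```text
board rel corner [-172.9 -140. ] z 60.3
[[-0.16, -0.964, 0.214], [-0.576, 0.267, 0.773], [-0.802, 0.0, -0.598]] [ -17.2   29.9  -23.4   46.    52.7 -101.5]
29.45 [531.  101.4  60.3] [[-0.107, -0.984, 0.143], [-0.588, 0.178, 0.789], [-0.802, 0.0, -0.598]] [ -17.2   29.9  -23.4   46.    52.7 -101.5]
```

{"name": "send_rows", "arguments": {"motion": [[[-0.1,1.5,-0.3],[0,0,0],-1],[[-0.2,2.4,-0.3],[0,0,0],-1],[[-0.2,2.4,-0.3],[0,0,0],-1],[[-0.2,1.5,0],[0,0,0],-1],[[-0.06,0.6,0],[0,0,0],-1],[[0.5,0.05,0],[0,0,0],-1],[[0.7,0.06,0],[0,0,0],-1],[[0.5,0.05,0],[0,0,0],-1],[[0.4,0.04,0],[0,0,0],-1],[[0.4,0.04,0],[0,0,0],-1],[[0,0,0],[0,0,0],-1]]}}

```text
t: 30.6
ee_pos: [550.8, 187.2, 53.2]
ee_rot: [[-0.104, -0.984, 0.145], [-0.589, 0.178, 0.788], [-0.801, -0.004, -0.598]]
force: [0.4, 0.6, 0.1]
grip_width: -0.004
gripper_force: 0.0
```

```bash
python3 b.py; python3 snap.py w17; cat > boxline.py <<'E'
import sys,pickle; from h import *
C=np.array([690.5,256.5]);a=np.radians(5.2);B=np.array([[np.cos(a),np.sin(a)],[-np.sin(a),np.cos(a)]])
for n in sys.argv[1:]:
    im=cv2.imread(f'pics/{n}.png');p=pickle.load(open(f'pics/{n}.pkl','rb')); H,S,V=cv2.split(cv2.cvtColor(im,cv2.COLOR_BGR2HSV))
    m=max(blobs(((H<6)|(H>172))&(S>110),800),key=lambda b:b[1][4])[2].astype(np.uint8)
    c=max(cv2.findContours(m,0,cv2.CHAIN_APPROX_NONE)[0],key=len)
    q=cv2.approxPolyDP(c,5,True)[:,0]
    print(n,[(v.tolist(),(B@(onplane(p,v,6)[0,:2]-C)).round(1).tolist()) for v in q])
E
python3 boxline.py w17
```

```text
board rel corner [-145.4  -56.4] z 53.2
[[-0.157, -0.964, 0.216], [-0.577, 0.267, 0.772], [-0.801, -0.004, -0.598]] [ -7.3  27.6 -28.8  29.4  53.2 -85. ]
30.6 [550.8 187.2  53.2] [[-0.104, -0.984, 0.145], [-0.589, 0.178, 0.788], [-0.801, -0.004, -0.598]] [ -7.3  27.6 -28.8  29.4  53.2 -85. ]
w17 [([330, 248], [-136.8, 0.8]), ([253, 158], [-132.8, -98.4]), ([243, 156], [-129.8, -100.5]), ([127, 180], [-76.9, -97.1]), ([105, 271], [29.1, 5.4]), ([120, 279], [34.1, 25.7]), ([239, 266], [-68.5, 19.1]), ([301, 301], [-75.5, 132.6]), ([304, 288], [-93.0, 87.0]), ([330, 288], [-113.7, 92.3])]
```

The box is about 3° CCW (right end leading). I'll shift the push point left and continue.

{"name": "send_rows", "arguments": {"motion": [[[-0.5,-0.05,0.2],[0,0,0],-1],[[-0.08,0.8,0.3],[0,0,0],-1],[[0.5,0.04,0],[0,0,0],-1],[[0.4,0.04,0],[0,0,0],-1],[[0.3,0.03,0],[0,0,0],-1],[[0.3,0.03,0],[0,0,0],-1],[[0,0,0],[0,0,0],-1]]}}

```text
t: 31.35
ee_pos: [559.8, 196.2, 58.2]
ee_rot: [[-0.104, -0.984, 0.145], [-0.589, 0.178, 0.788], [-0.801, -0.004, -0.598]]
force: [-0.0, -0.1, 0.8]
grip_width: 0.003
gripper_force: 0.0
```

```bash
python3 b.py; python3 snap.py w18; python3 boxline.py w18
```

```text
board rel corner [-135.6  -48.2] z 58.2
[[-0.156, -0.964, 0.216], [-0.577, 0.267, 0.772], [-0.801, -0.004, -0.598]] [ -6.2  27.6 -27.9  28.9  53.1 -83.2]
31.35 [559.8 196.2  58.2] [[-0.104, -0.984, 0.145], [-0.589, 0.178, 0.788], [-0.801, -0.004, -0.598]] [ -6.2  27.6 -27.9  28.9  53.1 -83.2]
w18 [([328, 288], [-97.4, 119.0]), ([328, 234], [-128.2, -0.6]), ([243, 131], [-123.1, -99.5]), ([112, 161], [-64.7, -95.8]), ([94, 257], [34.8, -1.7]), ([231, 243], [-67.4, -1.9]), ([301, 289], [-73.6, 116.4])]
```

{"name": "send_rows", "arguments": {"motion": [[[0.4,0.03,0],[0,0,0],-1],[[0.3,0.03,0],[0,0,0],-1],[[0.3,0.02,0],[0,0,0],-1],[[0.2,0.02,0],[0,0,0],-1],[[0,0,0],[0,0,0],-1]]}}

```text
t: 31.9
ee_pos: [571.0, 197.4, 58.1]
ee_rot: [[-0.105, -0.984, 0.144], [-0.589, 0.178, 0.789], [-0.802, -0.002, -0.598]]
force: [-5.3, -1.6, 2.0]
grip_width: 0.004
gripper_force: 2.7
```

```bash
python3 b.py; python3 snap.py w19; python3 boxline.py w19
```

```text
board rel corner [-124.4  -48. ] z 58.1
[[-0.158, -0.964, 0.215], [-0.577, 0.267, 0.772], [-0.802, -0.002, -0.598]] [ -5.9  28.5 -26.2  29.4  53.1 -82.8]
31.9 [571.  197.4  58.1] [[-0.105, -0.984, 0.144], [-0.589, 0.178, 0.789], [-0.802, -0.002, -0.598]] [ -5.9  28.5 -26.2  29.4  53.1 -82.8]
w19 [([324, 288], [-83.0, 118.1]), ([324, 235], [-114.5, 0.2]), ([249, 129], [-114.5, -100.0]), ([111, 157], [-55.6, -98.3]), ([93, 254], [41.0, -7.4]), ([238, 242], [-61.4, -2.5]), ([301, 290], [-61.4, 119.7])]
```

{"name": "send_rows", "arguments": {"motion": [[[0.15,0.01,0],[0,0,0],-1],[[0.15,0.01,0],[0,0,0],-1],[[0,0,0],[0,0,0],-1],[[-0.8,-0.1,0],[0,0,0],-1],[[-1.4,-0.1,0],[0,0,0],-1],[[0.1,-1.8,0],[0,0,0],-1],[[0.24,-2.7,0],[0,0,0.05],-1],[[0.24,-2.7,0],[0,0,0.07],-1],[[0.14,-1.6,0],[0,0,0.07],-1],[[1.5,0.12,0],[0,0,0.07],-1],[[1.8,0.16,0],[0,0,0],-1],[[2.0,0.17,0],[0,0,0],-1]]}}

```text
t: 33.15
ee_pos: [613.5, 115.3, 57.5]
ee_rot: [[0.046, -0.997, -0.055], [-0.597, -0.072, 0.799], [-0.801, -0.003, -0.599]]
force: [-0.4, -0.5, 0.3]
grip_width: 0.001
gripper_force: 0.0
```

```bash
python3 b.py; python3 snap.py w20; python3 boxline.py w20
```

```text
board rel corner [ -89.5 -133.7] z 57.5
[[-0.009, -1.0, 0.017], [-0.599, 0.019, 0.801], [-0.801, -0.003, -0.599]] [ -12.5   46.3    6.6   71.1   50.2 -116.5]
33.15 [613.5 115.3  57.5] [[0.046, -0.997, -0.055], [-0.597, -0.072, 0.799], [-0.801, -0.003, -0.599]] [ -12.5   46.3    6.6   71.1   50.2 -116.5]
w20 [([263, 228], [-58.5, -96.4]), ([260, 301], [-27.0, 85.0]), ([301, 301], [-67.4, 85.2]), ([304, 288], [-73.3, 34.4]), ([336, 288], [-100.9, 34.6]), ([339, 301], [-104.8, 85.4]), ([370, 301], [-135.2, 85.5]), ([367, 226], [-115.2, -98.5])]
```

{"name": "send_rows", "arguments": {"motion": [[[-0.05,0.6,-0.3],[0,0,0],-1],[[-0.05,0.7,-0.3],[0,0,0],-1],[[-0.05,0.6,0],[0,0,0],-1],[[-0.04,0.4,0],[0,0,0],-1],[[-0.03,0.3,0],[0,0,0],-1],[[0,0,0],[0,0,0],-1]]}}

```text
t: 33.8
ee_pos: [610.1, 141.9, 52.3]
ee_rot: [[0.046, -0.997, -0.055], [-0.597, -0.072, 0.799], [-0.801, -0.004, -0.599]]
force: [-0.6, 1.0, 0.3]
grip_width: 0.002
gripper_force: 0.0
```

{"name": "send_rows", "arguments": {"motion": [[[-0.03,0.3,0],[0,0,0],-1],[[-0.02,0.2,0],[0,0,0],-1],[[-0.02,0.2,0],[0,0,0],-1],[[0,0,0],[0,0,0],-1]]}}

```text
t: 34.2
ee_pos: [609.9, 147.4, 52.0]
ee_rot: [[0.046, -0.997, -0.054], [-0.598, -0.071, 0.798], [-0.8, -0.004, -0.6]]
force: [-1.6, -14.2, 3.9]
grip_width: -0.002
gripper_force: 6.8
```

```bash
python3 b.py; python3 snap.py w21; python3 boxline.py w21
```

```text
board rel corner [ -90.2 -101.3] z 52.0
[[-0.009, -1.0, 0.018], [-0.6, 0.02, 0.8], [-0.8, -0.004, -0.6]] [  -9.7   44.6    2.7   65.6   51.  -112.3]
34.2 [609.9 147.4  52. ] [[0.046, -0.997, -0.054], [-0.598, -0.071, 0.798], [-0.8, -0.004, -0.6]] [  -9.7   44.6    2.7   65.6   51.  -112.3]
w21 [([252, 212], [-59.3, -95.9]), ([247, 299], [-21.8, 83.1]), ([302, 299], [-71.2, 83.2]), ([304, 288], [-75.3, 44.3]), ([336, 288], [-101.0, 44.5]), ([339, 299], [-104.4, 83.3]), ([376, 298], [-137.0, 79.5]), ([371, 211], [-114.7, -96.3])]
```

{"name": "send_rows", "arguments": {"motion": [[[0,0.1,0],[0,0,0],-1],[[0,0,0],[0,0,0],-1],[[0.1,-1.5,0.2],[0,0,0],-1],[[0.2,-3,1.5],[0,0,0],-1],[[0,-3.5,2.5],[-0.12,0,0],-1],[[-0.5,-2,3.5],[-0.12,0,0],-1],[[-0.8,-1.5,3.5],[-0.12,0,0],-1],[[-0.8,-1,3.5],[-0.12,0,0],-1],[[-0.8,-1,3.5],[-0.12,0,0],-1],[[-0.8,-1,3],[-0.12,0,0],-1],[[-0.5,-1,3],[-0.12,0,0],-1],[[0,0,2],[-0.09,0,0],-1]]}}

```text
t: 35.45
ee_pos: [570.5, -6.1, 317.4]
ee_rot: [[0.045, -0.998, -0.051], [-0.999, -0.045, -0.007], [0.005, 0.051, -0.999]]
force: [-0.4, 0.5, 0.1]
grip_width: 0.002
gripper_force: 0.0
```

```bash
python3 snap.py w22; python3 - <<'E'
from h import *; import pickle
C=np.array([690.5,256.5]);a=np.radians(5.2);B=np.array([[np.cos(a),np.sin(a)],[-np.sin(a),np.cos(a)]])
im=cv2.imread('pics/w22.png');p=pickle.load(open('pics/w22.pkl','rb')); H,S,V=cv2.split(cv2.cvtColor(im,cv2.COLOR_BGR2HSV))
bd=lambda uv,z:(B@(onplane(p,uv,z)[:,:2]-C).T).T.round(1)
for c,st,m in blobs((H>75)&(H<100)&(S>80),60): print('teal',c.round(1),st,bd(c,68)[0])
for c,st,m in blobs(((H<6)|(H>172))&(S>110),100):
    k=max(cv2.findContours(m.astype(np.uint8),0,cv2.CHAIN_APPROX_NONE)[0],key=len); q=cv2.approxPolyDP(k,3,True)[:,0]
    print('red',c.round(1),st,[(v.tolist(),bd(v,68)[0].tolist(),bd(v,6)[0].tolist()) for v in q])
cv2.imwrite('pics/z3.png',im)
E
```

```text
35.45 [570.5  -6.1 317.4] [[0.045, -0.998, -0.051], [-0.999, -0.045, -0.007], [0.005, 0.051, -0.999]] [ -0.4  25.1  28.9  96.7  -0.4 -92.9]
teal [220.4 327.3] [195 319  49  18 656] [ -40.3 -117.8]
red [262.1 324.2] [242 315  40  19 587] [([281, 315], [-108.1, -128.0], [-103.1, -98.2]), ([249, 317], [-72.8, -128.0], [-62.2, -98.3]), ([242, 333], [-63.2, -109.1], [-51.1, -76.4]), ([278, 331], [-103.3, -108.6], [-97.5, -75.8])]
```

```bash
python3 -c "
import cv2;im=cv2.imread('pics/w22.png');cv2.imwrite('pics/z4.png',cv2.resize(im[230:430,120:400],None,fx=2.8,fy=2.8,interpolation=cv2.INTER_CUBIC))"
```

{"name": "send_rows", "arguments": {"motion": [[[-0.6,0.4,0],[0,0,0],1],[[-0.6,0.4,0],[0,0,0],1],[[0,0,0],[0,0,0],1],[[0,0,0],[0,0,0],1],[[0,0,0],[0,0,0],1]]}}

```text
t: 36.0
ee_pos: [558.4, 2.0, 313.5]
ee_rot: [[0.045, -0.997, -0.056], [-0.999, -0.045, -0.002], [-0.0, 0.056, -0.998]]
force: [-0.4, 0.1, 0.1]
grip_width: 0.846
gripper_force: 0.0
```

```bash
python3 snap.py w23; python3 - <<'E'
from h import *; import pickle
C=np.array([690.5,256.5]);a=np.radians(5.2);B=np.array([[np.cos(a),np.sin(a)],[-np.sin(a),np.cos(a)]])
im=cv2.imread('pics/w23.png');p=pickle.load(open('pics/w23.pkl','rb')); H,S,V=cv2.split(cv2.cvtColor(im,cv2.COLOR_BGR2HSV))
bd=lambda uv,z:(B@(onplane(p,uv,z)[:,:2]-C).T).T.round(1)
for nm,mk in(('teal',(H>75)&(H<100)&(S>80)),('red',((H<8)|(H>170))&(S>90))):
  for c,st,m in blobs(mk,60):
    if c[0]>330 or c[0]<150: continue
    k=max(cv2.findContours(m.astype(np.uint8),0,cv2.CHAIN_APPROX_NONE)[0],key=len); q=cv2.approxPolyDP(k,3,True)[:,0]
    print(nm,c.round(1),st,'ctr@68',bd(c,68)[0],[(v.tolist(),bd(v,68)[0].tolist(),bd(v,6)[0].tolist()) for v in q])
for v in (345,360,375): print(v,[(u,int(H[v,u]),int(S[v,u]),int(V[v,u])) for u in range(215,312,3)])
E
```

```text
36.0 [558.4   2.  313.5] [[0.045, -0.997, -0.056], [-0.999, -0.045, -0.002], [-0.0, 0.056, -0.998]] [  0.3  23.6  26.   95.7  -0.1 -92.3]
teal [228.1 319.1] [225 313   8  16  92] ctr@68 [ -63.  -118.4] [([225, 313], [-60.5, -125.9], [-46.2, -96.7]), ([229, 328], [-62.8, -107.6], [-48.9, -75.6]), ([232, 314], [-67.9, -124.1], [-54.7, -94.7])]
teal [233.8 424.8] [220 419  28  15 281] ctr@68 [-54.6  19.5] [([247, 419], [-70.9, 12.7], [-58.2, 63.8]), ([220, 421], [-39.2, 12.6], [-21.5, 63.7]), ([228, 433], [-46.6, 30.4], [-30.1, 84.3]), ([245, 428], [-67.3, 25.2], [-54.1, 78.3])]
red [262.4 327.9] [ 230  309   56   84 1091] ctr@68 [ -99.2 -105. ] [([237, 311], [-73.6, -127.3], [-61.4, -98.4]), ([230, 326], [-64.2, -109.9], [-50.4, -78.3]), ([236, 330], [-70.2, -104.6], [-57.4, -72.1]), ([253, 325], [-89.3, -109.3], [-79.5, -77.5]), ([278, 326], [-116.5, -106.0], [-111.1, -73.7]), ([284, 392], [-117.1, -20.6], [-111.8, 25.2]), ([280, 310], [-120.2, -125.1], [-115.3, -95.8])]
345 [(215, 75, 30, 17), (218, 0, 36, 14), (221, 45, 32, 16), (224, 120, 43, 12), (227, 26, 22, 80), (230, 102, 10, 
[... 1166 characters left out ...]
(305, 28, 70, 149), (308, 27, 71, 151), (311, 27, 71, 150)]
375 [(215, 41, 22, 92), (218, 36, 25, 154), (221, 38, 20, 140), (224, 38, 20, 154), (227, 38, 20, 153), (230, 27, 23, 121), (233, 53, 8, 122), (236, 174, 28, 127), (239, 60, 2, 143), (242, 60, 2, 143), (245, 30, 2, 143), (248, 30, 2, 143), (251, 30, 2, 143), (254, 90, 2, 134), (257, 175, 36, 133), (260, 176, 31, 132), (263, 60, 2, 143), (266, 30, 2, 142), (269, 0, 0, 142), (272, 30, 2, 143), (275, 0, 0, 143), (278, 0, 13, 136), (281, 7, 65, 114), (284, 0, 187, 45), (287, 17, 90, 96), (290, 16, 89, 92), (293, 16, 75, 82), (296, 17, 62, 74), (299, 19, 42, 67), (302, 23, 16, 62), (305, 10, 13, 58), (308, 15, 18, 58), (311, 15, 17, 59)]
```

Tin and box lids meet at one continuous seam. The box's near edge reads -116.5 to -117.1 mm along its length, so it is square (target -116), and both ends stopped against the left fence at the same tool position.

```bash
python3 -c "
from station import job; print(job.hand_in())"
```

```text
the job is handed in; nothing more can be done
None
```

I handed the job in at about 36 s of the 72 s. The tin is home in the corner and the spool box is packed tight and square beside it, as far as the wrist-camera measurements and contact forces show. I saw no sign of contact with the lamp or the other items, and no result came back from the judging.

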